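# Return the green dip rod to its vial

## Robot

A 7-joint arm with a two-finger parallel gripper is mounted at the origin on a cart in front of the work surface, level with it; the furniture and walls round the work are solid. World frame = base frame: x ahead of the robot, y to its left, z up, the work surface at z = 0. Lengths are in mm, angles in rad, forces in N, time in s.
With the tool pointing down it reaches from about 425 to 950 mm from the base axis. Payload 4.7 kg.
Tool frame: the origin (TCP) lies midway between the tips of the shut fingers; the grasp point (between the pads) lies 19 mm behind it; z points along the fingers, y is the line along which they close (so a half turn about z gives the same grasp; the last joint's range is limited). The gripper opens to 85 mm and grips with 20 to 120 N. Pads are 22 mm wide; open, the fingers measure 114 mm over their backs; the gripper's body (76 mm by 85 mm) begins 54 mm behind the grasp point. The pads swing forward as they close: fully open they stand 13 mm farther back than shut.
Start: joints at [1.309, 0.469, -0.049, 1.532, 0.024, 1.141, -0.082], TCP at [155.772, -656.8, 209.535] pointing down, gripper open.
Joint ranges: [-2.59, 2.59], [-0.33, 1.99], [-1.39, 1.29], [0.1, 2.45], [-1.04, 4.18], [0.21, 1.99], [-2.66, 2.66]. Speed limits (rad/s): [2.57, 2.57, 3.14, 3.14, 3.14, 3.14, 3.14].

## Interface

Orientations are given as a unit quaternion [x, y, z, w].
In Python, from cell import bot gives the robot as it stands.
- The arm moves only by the tool apply_moves, never from a script. Its argument "deltas" is a list of rows, each an object of numbers: "x", "y", "z": the shift along the tool's x, y, z in m; "wx", "wy", "wz": the turn, a rotation vector about the tool's x, y, z in rad; "hand": the opening, from 0 (shut) to 1 (fully open). In form: [{"x": .., "y": .., "z": .., "wx": .., "wy": .., "wz": .., "hand": ..}, ...]. A call has exactly 10 rows; each row shifts and turns the commanded pose from where the row before left it, along the tool's axes as they then stand; what a row does not reach is not made up. A row lasts 1/12 s, in which the tool goes at most 41.7 mm and 7.16 degrees, less where a joint would pass 70% of its speed; a pose out of reach is approached as far as the arm can. A call is refused whole if a number of a shift passes 0.0417 or a number of a turn 0.125, either way. A call with a gripper value outside its range is refused whole. The fingers move at their own pace and stop on an object; "force" is the grip in N (left out, the last holds). Time passes only in rows, so rows that do not move let the fingers close, or fill a call up. It gives the time, the measured TCP pose, the force, the opening and the grip force at its end, in the units of the state.
- bot.state(): the state, without advancing time (a new reading comes with each control period).
- bot.grab_frame(name): name is "scene" or "top" or "wrist"; returns a dict with "color" (420x560x3 uint8, red, green, blue), "intrinsics" (3x3 intrinsics, pixels), "extrinsics" (4x4, takes a point from world to camera coordinates). Camera axes: x right, y up, looking along -z (the intrinsics and any distortion apply to the point x, -y, -z); pixel columns grow to the right and rows downward; lengths in mm; the calibration is good to about 2 mm. A picture is of the moment at which its call begins. There is no depth.
- bot.finish_job(): hands the job in; it is judged then, once.
The state is a dict: "clock": time; "qpos": joint angles; "qvel": joint speeds; "joint_torque": joint torques, N m; "tcp_pos": TCP position; "orientation": TCP orientation; "contact_force": force on the tool from outside, world axes, zero at the start; "moment": the same for the moment, N m; "width": finger opening in mm; "finger_force": force on a finger pad.
Only numpy, scipy, OpenCV 4.12 (cv2) and the standard library are available. Lean on these libraries where they do the work, as an engineer would, in place of code of your own. Each camera call takes 0.05 s, during which the arm holds its last target. There are 200 camera calls.

## Task

The green-handled glass dip rod of the gold-testing kit has dried in its wooden stand. Put it back into the empty vial with the green foot: lower the rod gently into the mouth, without dropping it in, and push it down until its green flange sits flat on the rim; leave the vial upright and the blue and orange vials standing where they are.

Things in the scene. Friction and masses are not known exactly. Their poses are not given: they have to be found in the camera images.
- rod: Dip rod, rigid, 134 mm long, 40 g. From its lower tip (the origin; z up along it): clear rod 8 mm thick to 80 mm, green flange disc 42 mm across from 80 to 86 mm, upright round green grip with black rings, 18 mm across, from 86 to 134 mm. Starts upright in the stand, flange resting on the stand's rim, tip 15 mm above the bench; lifts straight out, pinched by the grip from above.
- stand: Light wooden stand, 95 mm tall: a turned foot 54 mm across with a post 25 mm across, and a hole from the top 15 mm wide and 87 mm deep. Loose, 0.4 kg. Origin at the centre of its underside, z up.
- vial_green: The vial to use: clear, 100 mm tall, empty, open at the top; green foot 48 mm across, 30 mm tall, green band 63 to 77 mm up. Bore 18 mm, inner floor at 8 mm; from 80 mm up it flares to 30 mm inner, 38 mm outer width at the rim. Loose, 0.35 kg. Origin at the centre of its underside, z up; with the rod home the rod's tip is 20 mm above it.
- vial_blue: Bystander: the same vial with a blue foot and band. Origin at the centre of its underside, z up.
- vial_orange: Bystander: the same vial with an orange foot and band. Origin at the centre of its underside, z up.
Mind the look-alikes: they are no part of the job. Leave any purple look-alike of the vial_green alone.

How it is judged (in metres and radians):
At the end, for the whole second after the job is handed in: The rod stands in the green vial, pushed home: its tip 10 to 26 mm above the vial's underside (20 mm when the flange sits on the rim) and within 12 mm of the vial's axis, the rod within 10 degrees and the vial within 7 degrees of upright, the vial on the bench, both at rest and the rod released (z of rod in the frame of vial_green between 0.01 and 0.026 m and horizontal distance between rod and vial_green below 0.012 m and angle between rod's own z axis and vertical below 0.175 rad and angle between vial_green's own z axis and vertical below 0.12 rad and height (world z) of vial_green above -0.01 m and linear speed of each of rod, vial_green below 0.03 m/s); the robot touches nothing.
It fails at once if the rod is dropped into the green vial (falls faster than 0.7 m/s inside it) (linear speed of rod above 0.7 m/s and horizontal distance between rod and vial_green below 0.02 m and z of rod in the frame of vial_green below 0.1 m).
It fails at once if the green vial is tipped more than 35 degrees (angle between vial_green's own z axis and vertical above 0.61 rad).
It fails at once if the blue vial is moved more than 30 mm or tipped over (distance of vial_blue from where it was at the start of the episode above 0.03 m or angle between vial_blue's own z axis and vertical above 0.35 rad).
It fails at once if the orange vial is moved more than 30 mm or tipped over (distance of vial_orange from where it was at the start of the episode above 0.03 m or angle between vial_orange's own z axis and vertical above 0.35 rad).
It also fails if it takes over 35 s, if anything falls off the work surface, if the arm or the gripper's body presses on something with over 40 N, if the wrist force passes 120 N, or if a joint passes its speed limit or range.

## Working session

There is one attempt and no reset: what is moved stays moved. The work goes in short steps, Python scripts to look and compute and a tool call to move; the robot and the scene stay as the last step left them, time stands still between calls to the robot, and variables do not carry over. Pictures are saved under pics/ and viewed, at most 10 in all, crops included, and the job is handed in when it is done.

Besides the shell and the picture viewer there is one more tool, called as name(argument=value, ...), one argument or row to a line, values as JSON. apply_moves: Moves the arm, as the interface text tells. Its arguments: {"type":"object","properties":{"deltas":{"type":"array","items":{"type":"object","properties":{"x":{"type":"number"},"y":{"type":"number"},"z":{"type":"number"},"wx":{"type":"number"},"wy":{"type":"number"},"wz":{"type":"number"},"hand":{"type":"number"}}}},"force":{"type":"number"}},"required":["deltas"]}

```bash
mkdir -p pics
python3 - <<'E'
from cell import bot
import cv2,pickle,numpy as np
F={n:bot.grab_frame(n) for n in("scene","top")}
pickle.dump(F,open("f0.pkl","wb"))
for n in F: cv2.imwrite(f"pics/{n}0.png",F[n]["color"][...,::-1])
s=bot.state();print(s["clock"],s["tcp_pos"],s["orientation"],s["contact_force"],s["width"])
for n in F: print(n,F[n].keys(),F[n]["intrinsics"],np.round(F[n]["extrinsics"],3))
E
```

```text
0.1 [ 155.60759    -656.25904     208.58716942] [ 9.93232262e-01  1.16141953e-01 -1.26582881e-04 -8.39445495e-04] [-0.28100344  0.94612978  0.53602095] 85.6516652761596
scene dict_keys(['color', 'intrinsics', 'extrinsics']) [[399.26802564   0.         277.76112268]
 [  0.         399.26802564 210.79145794]
 [  0.           0.           1.        ]] [[ 4.33000e-01 -9.01000e-01 -5.00000e-03  3.89990e+01]
 [ 6.49000e-01  3.08000e-01  6.96000e-01 -4.68691e+02]
 [-6.26000e-01 -3.04000e-01  7.18000e-01 -4.34388e+02]
 [ 0.00000e+00  0.00000e+00  0.00000e+00  1.00000e+00]]
top dict_keys(['color', 'intrinsics', 'extrinsics']) [[398.62604963   0.         274.66638884]
 [  0.         398.62604963 212.03905608]
 [  0.           0.           1.        ]] [[ 2.90000e-02 -1.00000e+00 -8.00000e-03  3.12288e+02]
 [ 9.94000e-01  2.80000e-02  1.01000e-01 -5.79108e+02]
 [-1.01000e-01 -1.10000e-02  9.95000e-01 -8.33698e+02]
 [ 0.00000e+00  0.00000e+00  0.00000e+00  1.00000e+00]]
```

View pics/scene0.png

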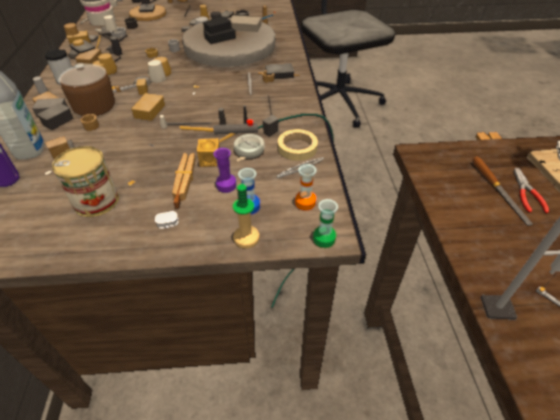

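View pics/top0.png

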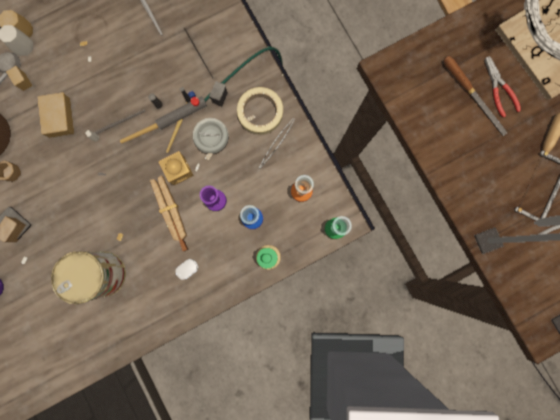

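The scene view shows the rod in its stand at (243,205) and the green vial at (325,225). In the top view they are at (268,258) and (339,228), with blue at (251,217) and orange at (302,188). I'll make masks and triangulate.

```bash
cat > h.py <<'E'
import numpy as np,cv2
def ray(f,u,v):
    K,E=f["intrinsics"],f["extrinsics"];R=E[:3,:3]
    d=np.linalg.inv(K)@[u,v,1];d=R.T@[d[0],-d[1],-d[2]]
    return -R.T@E[:3,3],d/np.linalg.norm(d)
def plane(f,u,v,z):
    c,d=ray(f,u,v);return c+d*(z-c[2])/d[2]
def tri(*obs):
    A=np.zeros((3,3));b=np.zeros(3);L=[]
    for f,u,v in obs:
        c,d=ray(f,u,v);P=np.eye(3)-np.outer(d,d);A+=P;b+=P@c;L.append((P,c))
    x=np.linalg.solve(A,b);return x,[round(float(np.linalg.norm(P@(x-c))),1) for P,c in L]
def proj(f,p):
    E=f["extrinsics"];q=E[:3,:3]@p+E[:3,3];q=f["intrinsics"]@[q[0],-q[1],-q[2]];return q[:2]/q[2]
def blobs(img,lo,hi,smin=90,vmin=40,amin=15):
    h=cv2.cvtColor(img,cv2.COLOR_RGB2HSV)
    m=cv2.inRange(h,(lo,smin,vmin),(hi,255,255))
    n,l,s,c=cv2.connectedComponentsWithStats(m)
    return [(s[i].tolist(),c[i].round(1).tolist()) for i in range(1,n) if s[i][4]>=amin]
E
python3 - <<'E'
from h import *;import pickle
F=pickle.load(open("f0.pkl","rb"))
for n in F:
    for k,(a,b) in dict(green=(45,85),blue=(100,122),orange=(3,14),purple=(125,155)).items():
        print(n,k,[x for x in blobs(F[n]["color"],a,b,110,50) if 150<x[1][0]<370 and 140<x[1][1]<290])
a=cv2.resize(F["top"]["color"][150:285,190:365],None,fx=4.5,fy=4.4,interpolation=cv2.INTER_CUBIC)
b=cv2.resize(F["scene"]["color"][145:255,200:350],None,fx=5,fy=5,interpolation=cv2.INTER_CUBIC)
cv2.imwrite("pics/a.png",a[...,::-1]);cv2.imwrite("pics/b.png",b[...,::-1])
E
```

```text
scene green [([232, 183, 22, 32, 410], [242.6, 201.4]), ([321, 218, 12, 6, 38], [326.2, 220.8]), ([313, 228, 23, 20, 332], [323.9, 238.0])]
scene blue [([247, 185, 7, 5, 22], [250.1, 187.4]), ([252, 196, 8, 18, 85], [256.0, 203.7])]
scene orange [([299, 177, 15, 10, 84], [305.9, 182.8]), ([173, 191, 9, 18, 99], [176.5, 200.7]), ([293, 191, 25, 21, 329], [304.4, 201.4])]
scene purple [([214, 148, 22, 44, 575], [224.1, 171.0])]
top green [([325, 219, 17, 19, 120], [330.4, 229.9]), ([258, 249, 18, 18, 265], [266.4, 257.6])]
top blue [([244, 211, 19, 18, 110], [255.8, 222.2]), ([247, 213, 7, 7, 38], [250.2, 216.1])]
top orange [([299, 183, 9, 7, 41], [303.3, 186.6]), ([290, 184, 23, 18, 193], [299.7, 194.7]), ([173, 222, 15, 29, 86], [181.0, 240.7])]
top purple [([201, 187, 25, 24, 424], [212.9, 198.2])]
```

View pics/a.png

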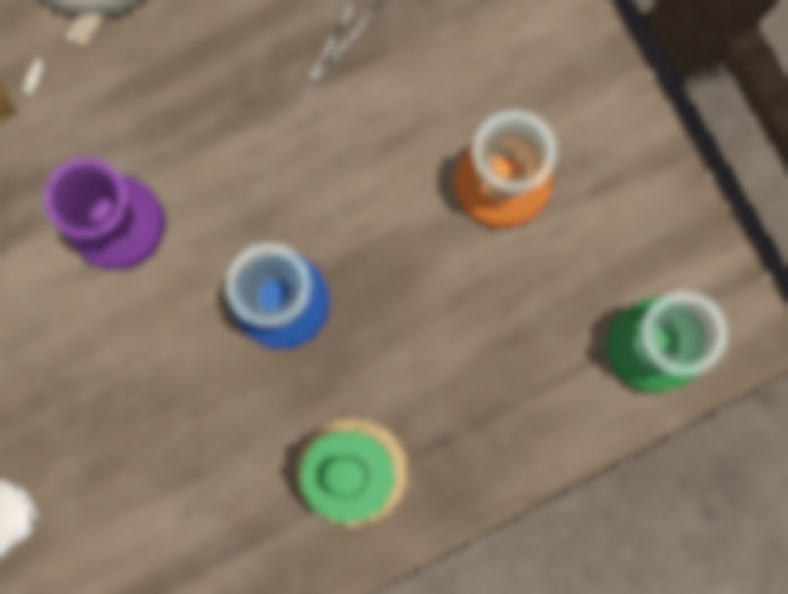

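View pics/b.png

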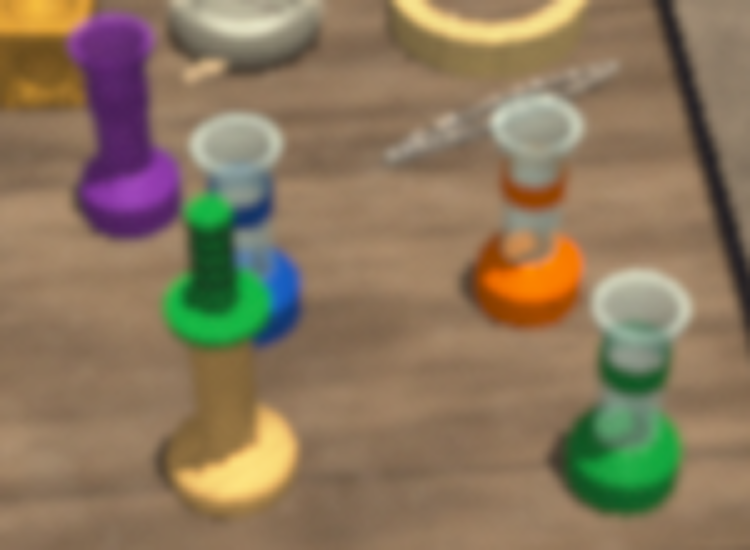

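The crops show the following:
- **Grip top:** (346,477) in the top crop, (209,210) in the scene crop.
- **Flange:** (348,476) and (218,307).
- **Green vial rim:** (684,333) and (641,305).
- **Blue rim:** (269,284) and (236,145).
- **Orange rim:** (514,152) and (537,127).

Run:
```python
from h import *;import pickle
F=pickle.load(open("f0.pkl","rb"));T,S=F["top"],F["scene"]
for n,a,b in(("grip",(346,477),(209,210)),("flange",(348,476),(218,307)),("green",(684,333),(641,305)),("blue",(269,284),(236,145)),("orange",(514,152),(537,127))):
    x,e=tri((T,190+(a[0]+.5)/4.5-.5,150+(a[1]+.5)/4.4-.5),(S,200+(b[0]+.5)/5-.5,145+(b[1]+.5)/5-.5));print(n,x.round(1),e)
```

```text
grip [471.5 341.2 146.3] [1.4, 1.4]
flange [471.3 341.5  96. ] [1.2, 1.2]
green [539.9 195.1  98.2] [1.2, 1.2]
blue [556.7 379.8  97.2] [1.8, 1.8]
orange [620.7 271.9  97.2] [1.3, 1.3]
```

Run:
```python
from h import *;import pickle
from cell import bot
F=pickle.load(open("f0.pkl","rb"));T,S=F["top"],F["scene"]
print("polebase",tri((T,490,241),(S,498,307)))
B=tri((T,490,241),(S,498,307))[0]
for h in(0,50,100,150,200,250,300):
    p=B+[0,0,h];print(h,proj(T,p).round(),proj(S,p).round())
print("table corner",tri((T,363,68),(S,400,150)))
for p in([155,-656,209],[500,-250,250],[560,-50,250],[450,-100,200]):print(p,proj(T,np.array(p,float)).round(),proj(S,np.array(p,float)).round())
f=bot.grab_frame("wrist");pickle.dump(f,open("w0.pkl","wb"))
E=f["extrinsics"];print(E.round(3), -E[:3,:3].T@E[:3,3])
a=cv2.resize(T["color"][150:330,440:],None,fx=3,fy=3);b=cv2.resize(S["color"][150:330,440:],None,fx=3,fy=3)
cv2.imwrite("pics/c.png",np.hstack([a,b])[...,::-1])
```

```text
polebase (array([ 520.95720143, -144.95415838,    5.9829655 ]), [2.4, 2.4])
0 [489. 241.] [500. 307.]
50 [501. 241.] [511. 291.]
100 [516. 240.] [524. 274.]
150 [532. 239.] [539. 255.]
200 [551. 238.] [555. 233.]
250 [572. 237.] [573. 209.]
300 [597. 235.] [595. 181.]
table corner (array([922.44056824, 128.86242495, -12.3488616 ]), [1.7, 1.7])
[155, -656, 209] [885. 477.] [1810. 1146.]
[500, -250, 250] [637. 252.] [668. 249.]
[560, -50, 250] [509. 211.] [498. 175.]
[450, -100, 200] [523. 279.] [516. 261.]
[[ 2.31000e-01 -9.73000e-01 -2.00000e-03 -6.74038e+02]
 [ 9.29000e-01  2.21000e-01 -2.98000e-01  3.77600e+01]
 [ 2.91000e-01  6.70000e-02  9.55000e-01 -3.81263e+02]
 [ 0.00000e+00  0.00000e+00  0.00000e+00  1.00000e+00]] [ 231.26765368 -638.62019727  373.89052913]
```

View pics/c.png

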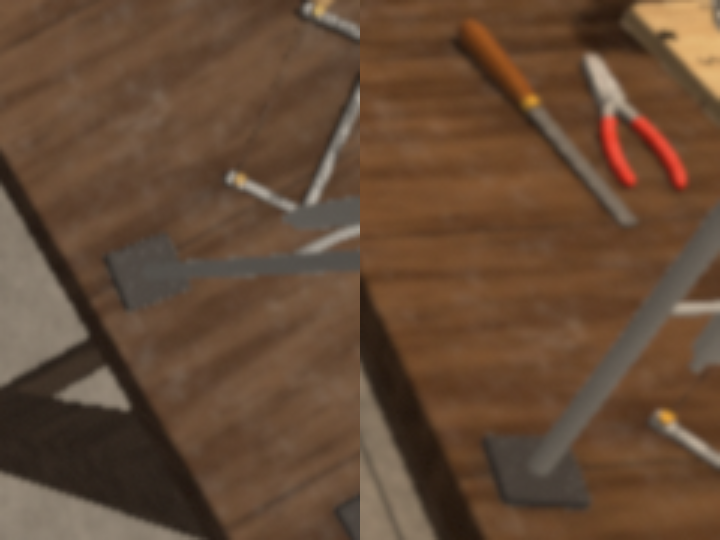

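The crop shows a vertical grey post, its base at about (521,-145), standing between the start and the work. A second base is at the lower right. I'll look through the wrist camera before swinging past.

Run:
```python
from h import *;import pickle
F=pickle.load(open("f0.pkl","rb"));T,S=F["top"],F["scene"];w=pickle.load(open("w0.pkl","rb"))
print("thing",tri((T,550,221),(S,558,265)),"base2",plane(T,557,328,6),"basecorner",plane(T,480,232,5),plane(T,500,252,5))
cv2.imwrite("pics/w0.png",w["color"][...,::-1])
```

```text
thing (array([ 556.72532686, -195.71043411,  118.88774911]), [7.2, 7.2]) base2 [ 338.47357863 -286.48195722    6.        ] basecorner [ 540.93512488 -126.60439511    5.        ] [ 498.11422522 -169.40359675    5.        ]
```

View pics/w0.png

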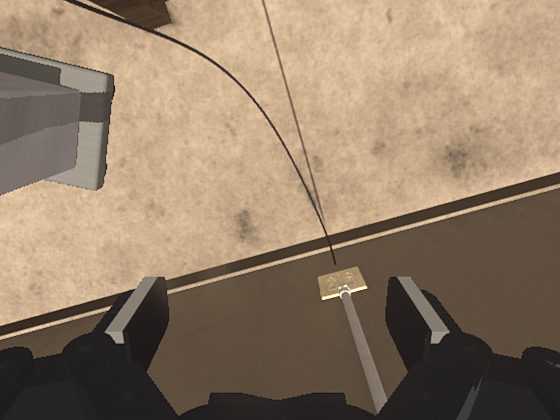

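The wrist view shows only floor, cart and wall (outlet at (340,285)). I'll tilt the camera toward +y to see the posts.

apply_moves(
  deltas=[
    {"z":-0.03,"hand":1},
    {"z":-0.03,"hand":1},
    {"z":-0.03,"hand":1},
    {"y":-0.027,"wx":0.11,"hand":1},
    {"y":-0.027,"wx":0.11,"hand":1},
    {"y":-0.027,"wx":0.11,"hand":1},
    {"y":-0.027,"wx":0.11,"hand":1},
    {"y":-0.027,"wx":0.11,"hand":1},
    {"y":-0.027,"wx":0.11,"hand":1},
    {"y":-0.027,"wx":0.11,"hand":1},
  ],
)

```text
$.deltas[0]: bad value
```

Run:
```python
from h import *;import pickle
from cell import bot
w=bot.grab_frame("wrist");pickle.dump(w,open("w1.pkl","wb"))
cv2.imwrite("pics/w1.png",w["color"][...,::-1])
for p in([521,-145,0],[521,-145,200],[521,-145,400],[338,-286,0],[338,-286,200]):print(p,proj(w,np.array(p,float)).round())
print(w["intrinsics"][0,0])
```

```text
[521, -145, 0] [-369. -557.]
[521, -145, 200] [-2903. -3099.]
[521, -145, 400] [1368. 1186.]
[338, -286, 0] [-118. -149.]
[338, -286, 200] [-795. -561.]
375.02745773120995
```

View pics/w1.png

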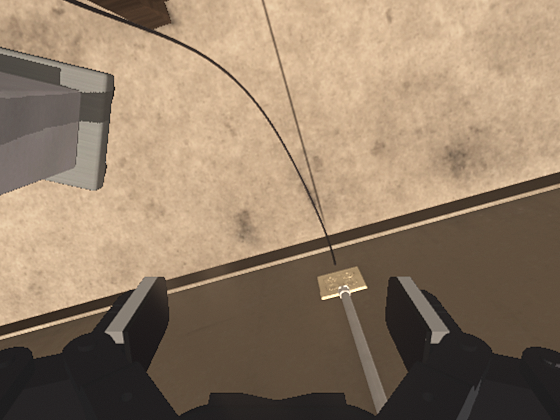

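apply_moves(
  deltas=[
    {"x":0,"y":0,"z":-0.03,"wx":0,"wy":0,"wz":0,"hand":1},
    {"x":0,"y":0,"z":-0.03,"wx":0,"wy":0,"wz":0,"hand":1},
    {"x":0,"y":0,"z":-0.03,"wx":0,"wy":0,"wz":0,"hand":1},
    {"x":0,"y":-0.027,"z":0,"wx":0.11,"wy":0,"wz":0,"hand":1},
    {"x":0,"y":-0.027,"z":0,"wx":0.11,"wy":0,"wz":0,"hand":1},
    {"x":0,"y":-0.027,"z":0,"wx":0.11,"wy":0,"wz":0,"hand":1},
    {"x":0,"y":-0.027,"z":0,"wx":0.11,"wy":0,"wz":0,"hand":1},
    {"x":0,"y":-0.027,"z":0,"wx":0.11,"wy":0,"wz":0,"hand":1},
    {"x":0,"y":-0.027,"z":0,"wx":0.11,"wy":0,"wz":0,"hand":1},
    {"x":0,"y":-0.027,"z":0,"wx":0.11,"wy":0,"wz":0,"hand":1},
  ],
)

```text
clock: 1.03
tcp_pos: [115.1, -479.2, 335.5]
orientation: [0.927, 0.112, -0.039, -0.356]
contact_force: [1.7, 0.6, -2.7]
width: 85.5
finger_force: 0.0
```

Run:
```python
from h import *;import pickle
from cell import bot
w=bot.grab_frame("wrist");pickle.dump(w,open("w1.pkl","wb"))
cv2.imwrite("pics/w2.png",w["color"][...,::-1])
for p in([521,-145,0],[521,-145,200],[521,-145,400],[338,-286,0],[338,-286,200]):print(p,proj(w,np.array(p,float)).round())
E=w["extrinsics"];print(-E[2,:3],-E[:3,:3].T@E[:3,3])
```

```text
[521, -145, 0] [ 326. -269.]
[521, -145, 200] [ 175. -451.]
[521, -145, 400] [-277. -997.]
[338, -286, 0] [386. -74.]
[338, -286, 200] [ 266. -159.]
[-0.43453052  0.55153362 -0.71203504] [ 215.56771772 -568.05706996  459.21220255]
```

View pics/w2.png

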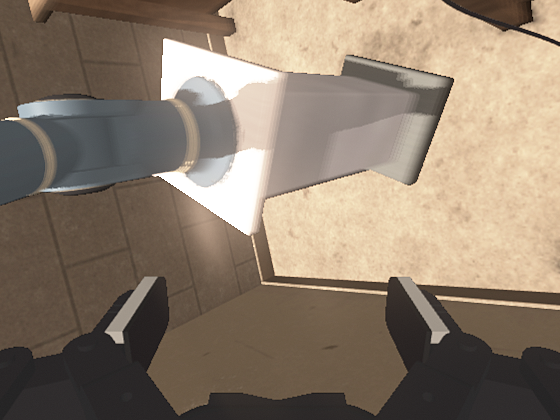

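The view shows only the robot's own base. The posts lie above the image, so I'll tilt outward about tool y.

apply_moves(
  deltas=[
    {"x":0.01,"y":0,"z":0,"wx":0,"wy":0.1,"wz":0,"hand":1},
    {"x":0.01,"y":0,"z":0,"wx":0,"wy":0.1,"wz":0,"hand":1},
    {"x":0.01,"y":0,"z":0,"wx":0,"wy":0.1,"wz":0,"hand":1},
    {"x":0.01,"y":0,"z":0,"wx":0,"wy":0.1,"wz":0,"hand":1},
    {"x":0.01,"y":0,"z":0,"wx":0,"wy":0.1,"wz":0,"hand":1},
    {"x":0.01,"y":0,"z":0,"wx":0,"wy":0.1,"wz":0,"hand":1},
    {"x":0.01,"y":0,"z":0,"wx":0,"wy":0.1,"wz":0,"hand":1},
    {"x":0.01,"y":0,"z":0,"wx":0,"wy":0.1,"wz":0,"hand":1},
    {"x":0,"y":0,"z":0,"wx":0,"wy":0,"wz":0,"hand":1},
    {"x":0,"y":0,"z":0,"wx":0,"wy":0,"wz":0,"hand":1},
  ],
)

```text
clock: 1.92
tcp_pos: [187.8, -478.2, 354.0]
orientation: [0.871, -0.039, 0.322, -0.37]
contact_force: [0.7, -0.9, 0.4]
width: 85.8
finger_force: 0.0
```

Run:
```python
from h import *;import pickle
from cell import bot
w=bot.grab_frame("wrist");pickle.dump(w,open("w2.pkl","wb"))
cv2.imwrite("pics/w3.png",w["color"][...,::-1])
for p in([521,-145,0],[521,-145,200],[521,-145,400],[338,-286,0],[338,-286,200],[338,-286,400]):print(p,proj(w,np.array(p,float)).round())
E=w["extrinsics"];print(-E[2,:3],-E[:3,:3].T@E[:3,3]);s=bot.state();print(s["tcp_pos"],s["qpos"])
```

```text
[521, -145, 0] [304. 147.]
[521, -145, 200] [228.  91.]
[521, -145, 400] [112.   5.]
[338, -286, 0] [356. 229.]
[338, -286, 200] [269. 177.]
[338, -286, 400] [114.  84.]
[ 0.3265573   0.68314418 -0.65320315] [ 152.61096432 -603.12804251  480.66628931]
[ 188.76272549 -478.19152344  354.45159981] [ 1.4062388   0.48893089  0.1587606   1.53913249 -0.74774677  1.9161611
 -0.03601677]
```

View pics/w3.png

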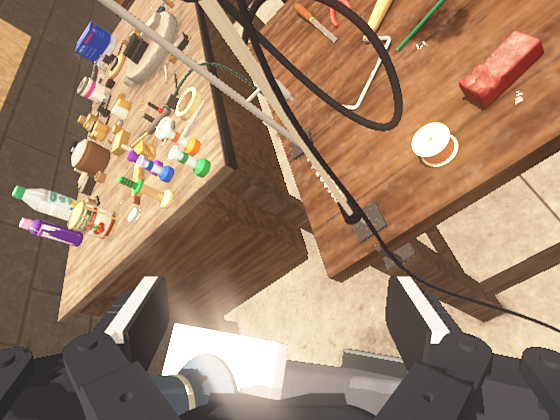

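This view shows post 1 rising from base (300,145) to beyond (110,5). A second leaning arm, which looks like a lamp with a springy edge, runs from base (366,222) to (205,0), and its cable loops near (330,60). The work bench is open on the left. I'll locate the leaning arm.

Run:
```python
from h import *;import pickle
F=pickle.load(open("f0.pkl","rb"));T,S=F["top"],F["scene"];w=pickle.load(open("w2.pkl","rb"))
print("plate2",plane(w,366,222,5),plane(w,400,255,5),"foot",plane(w,353,214,5))
c,d1=ray(w,353,214);_,d2=ray(w,215,10);n=np.cross(d1,d2)
def hit(f,u,v):
    o,d=ray(f,u,v);return o+d*(n@(c-o))/(n@d)
for f,u,v in((T,538,222),(T,550,221),(T,558,214),(T,558,222),(S,552,262),(S,558,265),(S,558,272)):
    p=hit(f,u,v);print(u,v,p.round(),proj(w,p).round())
# cable & arm edges: where it would cross given heights
for uv in((320,185),(280,110),(240,45),(215,10),(400,110),(330,60),(255,20),(350,215)):
    print(uv,[plane(w,*uv,z)[:2].round().tolist() for z in(5,100,200,300)])
a=np.vstack([np.hstack([cv2.resize(T["color"][180:260,500:],(450,600))[...,::-1],cv2.resize(S["color"][200:290,500:],(350,600))[...,::-1]])])
cv2.imwrite("pics/d.png",a)
```

```text
plate2 [ 345.86657445 -306.04850522    5.        ] [ 292.05990758 -364.85397557    5.        ] foot [ 361.70042282 -280.92166419    5.        ]
538 222 [ 554. -171.  135.] [270.  91.]
550 221 [ 555. -178.  158.] [264.  82.]
558 214 [ 565. -177.  180.] [255.  69.]
558 222 [ 552. -184.  170.] [261.  78.]
552 262 [ 545. -176.  127.] [274.  97.]
558 265 [ 538. -182.  131.] [274.  98.]
558 272 [ 531. -186.  124.] [278. 103.]
(320, 185) [[425.0, -205.0], [371.0, -284.0], [314.0, -368.0], [256.0, -452.0]]
(280, 110) [[635.0, -58.0], [539.0, -167.0], [437.0, -281.0], [336.0, -396.0]]
(240, 45) [[939.0, 173.0], [782.0, 18.0], [617.0, -145.0], [451.0, -308.0]]
(215, 10) [[1212.0, 393.0], [1000.0, 194.0], [778.0, -15.0], [555.0, -225.0]]
(400, 110) [[536.0, -349.0], [459.0, -400.0], [379.0, -453.0], [298.0, -506.0]]
(330, 60) [[716.0, -183.0], [603.0, -267.0], [485.0, -355.0], [367.0, -443.0]]
(255, 20) [[1008.0, 128.0], [837.0, -18.0], [657.0, -172.0], [478.0, -326.0]]
(350, 215) [[361.0, -275.0], [319.0, -341.0], [275.0, -410.0], [232.0, -479.0]]
```

Run:
```python
from h import *;import pickle
F=pickle.load(open("f0.pkl","rb"));T,S=F["top"],F["scene"];w=pickle.load(open("w2.pkl","rb"))
print(tri((T,538,222),(w,353,214)),tri((T,538,222),(S,555,270)),tri((S,555,270),(w,353,214)))
for p in ([455,-230,70],[408,-255,40],[362,-281,5],[500,-205,100]): print(p,proj(T,np.array(p,float)).round(),proj(S,np.array(p,float)).round())
# vertical through tips
for z in(100,200,300,400,500):
    print(z,proj(w,np.array([362,-281,z],float)).round(), proj(w,np.array([545,-177,z],float)).round(),proj(w,np.array([521,-145,z],float)).round())
# rows of T / S right edge pixels colours
print([T["color"][v,556].tolist() for v in range(190,340,8)])
```

```text
(array([ 482.38995834, -252.00221402,  -48.18888229]), [93.0, 93.0]) (array([ 557.58764243, -192.67742518,  100.14638274]), [0.6, 0.6]) (array([ 453.84041049, -226.26943297,   53.12098522]), [115.2, 115.2])
[455, -230, 70] [548. 274.] [573. 341.]
[408, -255, 40] [552. 297.] [583. 385.]
[362, -281, 5] [554. 317.] [591. 432.]
[500, -205, 100] [545. 251.] [564. 301.]
100 [317. 191.] [285. 105.] [270. 122.]
200 [270. 161.] [244.  72.] [228.  91.]
300 [207. 120.] [193.  31.] [177.  53.]
400 [120.  64.] [128. -22.] [112.   5.]
500 [ -9. -18.] [ 43. -91.] [ 26. -58.]
[[135, 127, 118], [109, 81, 60], [94, 67, 49], [98, 73, 55], [93, 89, 82], [107, 81, 60], [84, 80, 74], [120, 91, 69], [110, 81, 58], [99, 71, 50], [105, 76, 55], [117, 89, 65], [110, 82, 61], [102, 74, 52], [99, 74, 55], [107, 80, 58], [68, 62, 56], [59, 54, 49], [98, 71, 51]]
```

Run:
```python
from cell import bot
from scipy.spatial.transform import Rotation as R
s=bot.state();r=R.from_quat(s["orientation"]);print(r.inv().apply([[0,0,.04],[.04,0,0],[0,.04,0]]).round(4))
```

```text
[[ 0.0213 -0.0268 -0.0208]
 [ 0.0316  0.0069  0.0235]
 [-0.0122 -0.0289  0.0248]]
```

apply_moves(
  deltas=[
    {"x":0.0213,"y":-0.0268,"z":-0.0208,"wx":0,"wy":0,"wz":0,"hand":1},
    {"x":0.0213,"y":-0.0268,"z":-0.0208,"wx":0,"wy":0,"wz":0,"hand":1},
    {"x":0.0213,"y":-0.0268,"z":-0.0208,"wx":0,"wy":0,"wz":0,"hand":1},
    {"x":0.0213,"y":-0.0268,"z":-0.0208,"wx":0,"wy":0,"wz":0,"hand":1},
    {"x":0.0213,"y":-0.0268,"z":-0.0208,"wx":0,"wy":0,"wz":0,"hand":1},
    {"x":0,"y":0,"z":0,"wx":0,"wy":0,"wz":0,"hand":1},
    {"x":0,"y":0,"z":0,"wx":0,"wy":0,"wz":0,"hand":1},
    {"x":0,"y":0,"z":0,"wx":0,"wy":0,"wz":0,"hand":1},
    {"x":0,"y":0,"z":0,"wx":0,"wy":0,"wz":0,"hand":1},
    {"x":0,"y":0,"z":0,"wx":0,"wy":0,"wz":0,"hand":1},
  ],
)

```text
clock: 2.8
tcp_pos: [190.9, -480.2, 506.6]
orientation: [0.869, -0.039, 0.319, -0.376]
contact_force: [0.7, 0.3, 0.2]
width: 85.5
finger_force: 0.0
```

Run:
```python
from h import *;import pickle
from cell import bot
w=bot.grab_frame("wrist");pickle.dump(w,open("w3.pkl","wb"))
cv2.imwrite("pics/w4.png",cv2.resize(w["color"],(800,600))[...,::-1])
for p in([521,-145,0],[521,-145,200],[521,-145,400],[557,-193,100],[362,-281,5],[362,-281,200]):print(p,(proj(w,np.array(p,float))/.7).round())
E=w["extrinsics"];print(-E[2,:3],-E[:3,:3].T@E[:3,3]);s=bot.state();print(s["tcp_pos"],s["orientation"],s["qpos"])
```

```text
[521, -145, 0] [498. 254.]
[521, -145, 200] [415. 194.]
[521, -145, 400] [295. 107.]
[557, -193, 100] [490. 197.]
[362, -281, 5] [571. 346.]
[362, -281, 200] [485. 293.]
[ 0.32009937  0.69148952 -0.64759449] [ 156.91839241 -606.6356748   632.16512684]
[ 191.05299892 -480.15274065  506.8236087 ] [ 0.8693675  -0.03877389  0.31879901 -0.37558478] [ 1.87721497  0.47470857 -0.58338297  1.27861513 -0.65338528  1.98600627
 -0.49604787]
```

View pics/w4.png

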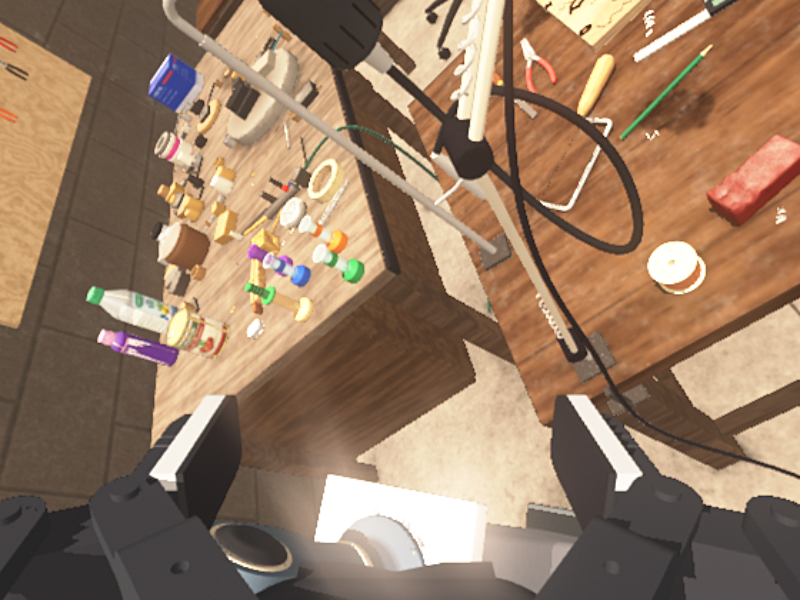

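The view clearly shows three obstacles:
- **Lamp:** foot at (572,350), elbow at (465,150), an upper arm rising to (490,0), and a black head at (350,30).
- **Post:** base at (495,250), rising to about (180,15).

I'll work out where the elbow and post top are.

Run:
```python
from h import *;import pickle
w2=pickle.load(open("w2.pkl","rb"));w=pickle.load(open("w3.pkl","rb"))
c,d1=ray(w2,353,214);_,d2=ray(w2,215,10);n=np.cross(d1,d2)
for q in((572,350),(540,285),(510,225),(478,165),(465,150)):
    o,d=ray(w,q[0]*.7,q[1]*.7);p=o+d*(n@(c-o))/(n@d);print(q,p.round(),np.hypot(*p[:2]).round(),proj(w2,p).round())
for z in(300,400,450,480,500,520,540,560):print(z,(proj(w,np.array([521,-145,z],float))/.7).round())
for nme,q in(("head",(385,60)),("headtip",(300,10)),("upper",(485,20))):
    print(nme,[(z,plane(w,q[0]*.7,q[1]*.7,z)[:2].round().tolist()) for z in(250,300,350,400,450,500)])
```

```text
(572, 350) [ 365. -269.  -22.] 454.0 [356. 218.]
(540, 285) [ 357. -352.  211.] 502.0 [308. 147.]
(510, 225) [ 355. -393.  329.] 529.0 [258.  73.]
(478, 165) [ 359. -413.  400.] 547.0 [205.  -5.]
(465, 150) [ 377. -398.  398.] 548.0 [200. -12.]
300 [361. 155.]
400 [295. 107.]
450 [256.  79.]
480 [231.  61.]
500 [213.  48.]
520 [194.  34.]
540 [174.  19.]
560 [153.   4.]
head [(250, [740.0, -82.0]), (300, [664.0, -151.0]), (350, [588.0, -219.0]), (400, [511.0, -288.0]), (450, [435.0, -357.0]), (500, [359.0, -425.0])]
headtip [(250, [1048.0, 251.0]), (300, [931.0, 139.0]), (350, [815.0, 27.0]), (400, [698.0, -86.0]), (450, [582.0, -198.0]), (500, [465.0, -310.0])]
upper [(250, [706.0, -266.0]), (300, [634.0, -311.0]), (350, [562.0, -355.0]), (400, [491.0, -400.0]), (450, [419.0, -444.0]), (500, [347.0, -489.0])]
```

```bash
cat > fk.py <<'E'
import numpy as np
from scipy.spatial.transform import Rotation as R
from scipy.optimize import least_squares
P0=np.array([267,293,52.5,342.5,77.5,76,97+172.])
LO=np.array([-2.59,-.33,-1.39,.1,-1.04,.21,-2.66]);HI=np.array([2.59,1.99,1.29,2.45,4.18,1.99,2.66])
def fk(q,P=P0,sg=(-1,1,-1,1,-1,1,-1)):
    q=np.array(q)*sg;d1,d3,a4,d5,a5,a7,d7=P;h=np.pi/2
    al=[0,-h,h,h,h,h,-h];a=[0,0,0,a4,a5,0,a7];d=[d1,0,d3,0,d5,0,d7]
    T=np.eye(4);out=[]
    for i in range(7):
        ca,sa,c,s=np.cos(al[i]),np.sin(al[i]),np.cos(q[i]),np.sin(q[i])
        T=T@np.array([[c,-s,0,a[i]],[s*ca,c*ca,-sa,-d[i]*sa],[s*sa,c*sa,ca,d[i]*ca],[0,0,0,1]]);out.append(T.copy())
    return out
DAT=[([1.309,.469,-.049,1.532,.024,1.141,-.082],[155.772,-656.8,209.535],[.9932,.1161,-.0001,-.0008]),
([1.4062388,0.48893089,0.1587606,1.53913249,-0.74774677,1.9161611,-0.03601677],[188.76,-478.19,354.45],[.871,-.039,.322,-.37]),
([1.87721497,0.47470857,-0.58338297,1.27861513,-0.65338528,1.98600627,-0.49604787],[191.05,-480.15,506.82],[.8694,-.0388,.3188,-.3756])]
E
python3 - <<'E'
from fk import *
import itertools
best=[]
for sg in itertools.product((-1,1),repeat=7):
    e=0
    for q,p,o in DAT: e+=(R.from_matrix(fk(q,P0,sg)[-1][:3,:3])*R.from_quat(o).inv()).magnitude()
    best.append((e,sg))
best.sort();print(best[:3])
sg=best[0][1]
for q,p,o in DAT: print(fk(q,P0,sg)[-1][:3,3].round(),p)
f=lambda P:np.ravel([fk(q,P,sg)[-1][:3,3]-p for q,p,o in DAT])
r=least_squares(f,P0);print(r.x.round(1),r.fun.round(1))
E
```

```text
[(3.269595347338893, (1, -1, 1, -1, -1, -1, -1)), (3.5193438154419123, (-1, -1, -1, 1, -1, 1, 1)), (3.7329009639115514, (1, -1, 1, -1, 1, -1, -1))]
[ -86. -236.   56.] [155.772, -656.8, 209.535]
[ 152. -130.  261.] [188.76, -478.19, 354.45]
[115. -61. 228.] [191.05, -480.15, 506.82]
[ -51.6  824.3 -910.8 -632.1   97.7  -41.5  271.2] [-337.4   79.3   11.2  -45.8   26.3   -6.7   17.1   -3.2   -4.6]
```

```bash
cat > fk.py.new <<'E'
E
rm fk.py.new
python3 - <<'E'
import re
s=open("fk.py").read();i=s.index("def fk");j=s.index("DAT=")
new='''SG=(-1,1,-1,1,-1,1,-1);C0=0.
def fk(q,P,sg=SG,c1=0.,c7=None):
    """z-y-z-y-z-y-z arm; returns points shoulder, elbow, wrist, tcp and R. P: per link offset (x,z): upper, fore, hand, base height"""
    c7=C0 if c7 is None else c7
    q=np.array(q)*sg+[c1,0,0,0,0,0,c7];r=R.identity();p=np.array([0,0,P[0]]);pts=[p]
    seg=[None,None,None,[P[1],0,P[2]],None,[P[3],0,P[4]],None]
    for i,ax in enumerate("zyzyzyz"):
        if seg[i] is not None: p=p+r.apply(seg[i]);pts.append(p)
        r=r*R.from_euler(ax,q[i])
        if i==3: p=p+r.apply([P[6],0,0])
    pts.append(p+(r*R.from_euler("z",-q[6])).apply([P[7],0,P[5]]));return pts,r
'''
open("fk.py","w").write(s[:i]+new+s[j:])
E
python3 - <<'E'
from fk import *
import itertools
res=[]
for sg in itertools.product((-1,1),repeat=4):
    g=(sg[0],1,sg[1],1,sg[2],1,sg[3])
    f=lambda x:np.ravel([(R.from_quat(o).inv()*fk(q,np.zeros(8),g,x[0],x[1])[1]).as_rotvec() for q,p,o in DAT])
    for a in(0,1.57,3.1,-1.57):
        r=least_squares(f,[0,a]);res.append((r.cost,g,r.x.round(3)))
res.sort(key=lambda t:t[0]);print(res[:4])
_,g,c=res[0]
f=lambda P:np.ravel([fk(q,P,g,*c)[0][-1]-p for q,p,o in DAT])
r=least_squares(lambda P:np.r_[f(P),.02*(P-[300,0,380,0,380,350,0,0])],[300,0,380,0,380,350,0,0]);print(r.x.round(1),f(r.x).round(1))
E
```

```text
[(np.float64(2.7624953160022236e-06), (-1, 1, -1, 1, -1, 1, -1), array([-1.000e-03,  1.571e+00])), (np.float64(2.7624953160023643e-06), (-1, 1, -1, 1, -1, 1, -1), array([-1.000e-03,  1.571e+00])), (np.float64(2.762495316002535e-06), (-1, 1, -1, 1, -1, 1, -1), array([-1.000e-03,  1.571e+00])), (np.float64(2.762495316002726e-06), (-1, 1, -1, 1, -1, 1, -1), array([-1.000e-03,  1.571e+00]))]
[222.1   9.6 500.  -43.  473.9 320.1 -26.8  21.4] [40.3 13.1  0.2  3.4 -0.5  0.5 -2.3 -0.4 -0.7]
```

The lower lamp arm leans outward, from radius 455 at the bench to 548 at z=400, and the post is at radius 541. So I'll swing by at radius 330 and z 320, with the tool down.

```bash
cat > plan.py <<'E'
import numpy as np,json
from scipy.spatial.transform import Rotation as R,Slerp
from cell import bot
def down(yaw): # tool x at angle yaw, z down
    c,s=np.cos(yaw),np.sin(yaw);return R.from_matrix(np.array([[c,s,0],[s,-c,0],[0,0,-1.]]))
def rows(p1,r1,n):
    s=bot.state();p0=np.array(s["tcp_pos"]);r0=R.from_quat(s["orientation"])
    rel=(r0.inv()*r1).as_rotvec();out=[];p=p0;r=r0
    for k in range(1,n+1):
        dp=r.inv().apply((np.array(p1)-p0)/n)/1000;w=rel/n
        out.append([*dp.round(4),*w.round(4)]);p=p+(np.array(p1)-p0)/n;r=r*R.from_rotvec(w)
    return out
E
python3 - <<'E'
from plan import *
t=np.deg2rad(-68);
for r in rows([330*np.cos(t),330*np.sin(t),320],down(t+np.pi/2),10):print(r)
E
```

```text
[np.float64(-0.0205), np.float64(-0.0009), np.float64(0.0166), np.float64(-0.0649), np.float64(-0.0811), np.float64(-0.043)]
[np.float64(-0.019), np.float64(-0.0029), np.float64(0.0181), np.float64(-0.0649), np.float64(-0.0811), np.float64(-0.043)]
[np.float64(-0.0173), np.float64(-0.0049), np.float64(0.0193), np.float64(-0.0649), np.float64(-0.0811), np.float64(-0.043)]
[np.float64(-0.0155), np.float64(-0.0069), np.float64(0.0203), np.float64(-0.0649), np.float64(-0.0811), np.float64(-0.043)]
[np.float64(-0.0135), np.float64(-0.0089), np.float64(0.0209), np.float64(-0.0649), np.float64(-0.0811), np.float64(-0.043)]
[np.float64(-0.0113), np.float64(-0.0108), np.float64(0.0213), np.float64(-0.0649), np.float64(-0.0811), np.float64(-0.043)]
[np.float64(-0.0091), np.float64(-0.0126), np.float64(0.0214), np.float64(-0.0649), np.float64(-0.0811), np.float64(-0.043)]
[np.float64(-0.0068), np.float64(-0.0143), np.float64(0.0211), np.float64(-0.0649), np.float64(-0.0811), np.float64(-0.043)]
[np.float64(-0.0044), np.float64(-0.0159), np.float64(0.0206), np.float64(-0.0649), np.float64(-0.0811), np.float64(-0.043)]
[np.float64(-0.0021), np.float64(-0.0174), np.float64(0.0198), np.float64(-0.0649), np.float64(-0.0811), np.float64(-0.043)]
```

apply_moves(
  deltas=[
    {"x":-0.0205,"y":-0.001,"z":0.0166,"wx":-0.065,"wy":-0.081,"wz":-0.043,"hand":1},
    {"x":-0.019,"y":-0.003,"z":0.018,"wx":-0.065,"wy":-0.081,"wz":-0.043,"hand":1},
    {"x":-0.0173,"y":-0.005,"z":0.0193,"wx":-0.065,"wy":-0.081,"wz":-0.043,"hand":1},
    {"x":-0.0155,"y":-0.007,"z":0.0203,"wx":-0.065,"wy":-0.081,"wz":-0.043,"hand":1},
    {"x":-0.0135,"y":-0.009,"z":0.021,"wx":-0.065,"wy":-0.081,"wz":-0.043,"hand":1},
    {"x":-0.0113,"y":-0.011,"z":0.0213,"wx":-0.065,"wy":-0.081,"wz":-0.043,"hand":1},
    {"x":-0.009,"y":-0.0126,"z":0.0214,"wx":-0.065,"wy":-0.081,"wz":-0.043,"hand":1},
    {"x":-0.007,"y":-0.0143,"z":0.021,"wx":-0.065,"wy":-0.081,"wz":-0.043,"hand":1},
    {"x":-0.0045,"y":-0.016,"z":0.0206,"wx":-0.065,"wy":-0.081,"wz":-0.043,"hand":1},
    {"x":-0.002,"y":-0.0174,"z":0.02,"wx":-0.065,"wy":-0.081,"wz":-0.043,"hand":1},
  ],
)

```text
clock: 3.68
tcp_pos: [123.3, -305.2, 320.4]
orientation: [0.981, 0.192, -0.0, 0.004]
contact_force: [1.2, 0.6, 0.5]
width: 85.2
finger_force: 0.0
```

Run:
```python
from plan import *
s=bot.state();p=s["tcp_pos"];print(s["clock"],p,np.hypot(p[0],p[1]),np.rad2deg(np.arctan2(p[1],p[0])),R.from_quat(s["orientation"]).as_matrix().round(3),s["qpos"],s["contact_force"])
```

```text
3.6833 [ 123.33386685 -305.19774368  320.36931985] 329.17610098622157 -67.99580816075346 [[ 0.927  0.376  0.001]
 [ 0.376 -0.927 -0.007]
 [-0.001  0.007 -1.   ]] [ 1.90543127 -0.24222332 -0.6606962   2.0484559  -0.1531734   1.2816814
  0.11673896] [1.19469965 0.61727771 0.494374  ]
```

apply_moves(
  deltas=[
    {"x":0.038,"y":-0.0023,"z":0,"wx":0,"wy":0,"wz":-0.116,"hand":1},
    {"x":0.038,"y":-0.0023,"z":0,"wx":0,"wy":0,"wz":-0.116,"hand":1},
    {"x":0.038,"y":-0.0023,"z":0,"wx":0,"wy":0,"wz":-0.116,"hand":1},
    {"x":0.038,"y":-0.0023,"z":0,"wx":0,"wy":0,"wz":-0.116,"hand":1},
    {"x":0.038,"y":-0.0023,"z":0,"wx":0,"wy":0,"wz":-0.116,"hand":1},
    {"x":0.038,"y":-0.0023,"z":0,"wx":0,"wy":0,"wz":-0.116,"hand":1},
    {"x":0.038,"y":-0.0023,"z":0,"wx":0,"wy":0,"wz":-0.116,"hand":1},
    {"x":0.038,"y":-0.0023,"z":0,"wx":0,"wy":0,"wz":-0.116,"hand":1},
    {"x":0.038,"y":-0.0023,"z":0,"wx":0,"wy":0,"wz":-0.116,"hand":1},
    {"x":0.038,"y":-0.0023,"z":0,"wx":0,"wy":0,"wz":-0.116,"hand":1},
  ],
)

```text
clock: 4.52
tcp_pos: [328.5, -7.8, 321.1]
orientation: [0.715, 0.699, 0.001, 0.002]
contact_force: [0.4, 0.7, 0.4]
width: 85.3
finger_force: 0.0
```

apply_moves(
  deltas=[
    {"x":0.038,"y":-0.0023,"z":0,"wx":0,"wy":0,"wz":-0.116,"hand":1},
    {"x":0.038,"y":-0.0023,"z":0,"wx":0,"wy":0,"wz":-0.116,"hand":1},
    {"x":0.038,"y":-0.0023,"z":0,"wx":0,"wy":0,"wz":-0.116,"hand":1},
    {"x":0.038,"y":-0.0023,"z":0,"wx":0,"wy":0,"wz":-0.116,"hand":1},
    {"x":0.038,"y":-0.0023,"z":0,"wx":0,"wy":0,"wz":-0.116,"hand":1},
    {"x":0,"y":0.02,"z":0,"wx":0,"wy":0,"wz":0,"hand":1},
    {"x":0,"y":0.03,"z":0,"wx":0,"wy":0,"wz":0,"hand":1},
    {"x":0,"y":0.03,"z":0,"wx":0,"wy":0,"wz":0,"hand":1},
    {"x":0,"y":0.03,"z":0,"wx":0,"wy":0,"wz":0,"hand":1},
    {"x":0,"y":0,"z":0,"wx":0,"wy":0,"wz":0,"hand":1},
  ],
)

```text
clock: 5.35
tcp_pos: [377.9, 229.4, 317.9]
orientation: [0.488, 0.873, 0.003, -0.007]
contact_force: [0.7, -4.2, -0.9]
width: 85.3
finger_force: 0.0
```

Run:
```python
from plan import *
from h import proj,blobs
s=bot.state();p=s["tcp_pos"];print(s["clock"],p,np.hypot(p[0],p[1]),np.rad2deg(np.arctan2(p[1],p[0])),R.from_quat(s["orientation"]).as_matrix().round(3),s["qpos"])
t=np.arctan2(341.3,471.4);r=down(t+np.pi/2)
# place TCP so camera sees: hover at 120 mm short of rod
w=bot.grab_frame("wrist")
for q in([471.4,341.3,149],[540,195,100]):print(proj(w,np.array(q,float)).round())
for x in rows([471.4-100*np.cos(t)*0,341.3,260],r,10)[::3]:print(np.round(x,4).tolist())
```

```text
5.35 [377.87497998 229.43617835 317.90196423] 442.0751750942052 31.265070361253702 [[-0.524  0.852 -0.009]
 [ 0.851  0.524  0.013]
 [ 0.016 -0.001 -1.   ]] [ 0.58305366  0.10966012 -1.26990484  1.84740444  0.09351404  1.26206111
 -0.16172147]
[433. 130.]
[382. 272.]
[0.0045, 0.0141, 0.0058, -0.0003, -0.001, -0.0074]
[0.0042, 0.0142, 0.0058, -0.0003, -0.001, -0.0074]
[0.0039, 0.0143, 0.0058, -0.0003, -0.001, -0.0074]
[0.0036, 0.0144, 0.0058, -0.0003, -0.001, -0.0074]
```

apply_moves(
  deltas=[
    {"x":0.004,"y":0.0142,"z":0.005,"wx":0,"wy":-0.001,"wz":-0.0074,"hand":1},
    {"x":0.004,"y":0.0142,"z":0.005,"wx":0,"wy":-0.001,"wz":-0.0074,"hand":1},
    {"x":0.004,"y":0.0142,"z":0.005,"wx":0,"wy":-0.001,"wz":-0.0074,"hand":1},
    {"x":0.004,"y":0.0142,"z":0.005,"wx":0,"wy":-0.001,"wz":-0.0074,"hand":1},
    {"x":0.004,"y":0.0142,"z":0.005,"wx":0,"wy":-0.001,"wz":-0.0074,"hand":1},
    {"x":0.004,"y":0.0142,"z":0.005,"wx":0,"wy":-0.001,"wz":-0.0074,"hand":1},
    {"x":0.004,"y":0.0142,"z":0.005,"wx":0,"wy":-0.001,"wz":-0.0074,"hand":1},
    {"x":0.004,"y":0.0142,"z":0.005,"wx":0,"wy":-0.001,"wz":-0.0074,"hand":1},
    {"x":0.004,"y":0.0142,"z":0.005,"wx":0,"wy":-0.001,"wz":-0.0074,"hand":1},
    {"x":0.004,"y":0.0142,"z":0.005,"wx":0,"wy":-0.001,"wz":-0.0074,"hand":1},
  ],
)

```text
clock: 6.23
tcp_pos: [468.9, 340.3, 270.7]
orientation: [0.454, 0.891, -0.004, 0.008]
contact_force: [0.3, -0.6, 0.4]
width: 85.5
finger_force: 0.0
```

Run:
```python
from plan import *
from h import *
import pickle
s=bot.state();print(s["clock"],s["tcp_pos"],R.from_quat(s["orientation"]).as_matrix().round(3).tolist(),s["qpos"].round(2) if hasattr(s["qpos"],"round") else s["qpos"])
w=bot.grab_frame("wrist");pickle.dump(w,open("w5.pkl","wb"));cv2.imwrite("pics/w5.png",w["color"][...,::-1])
for q in([471.4,341.3,149],[471.4,341.3,101],[540,195,100],[540,195,15],[557,380,97],[621,272,97]):print(q,proj(w,np.array(q,float)).round())
print(blobs(w["color"],45,85,90,40,60))
```

```text
6.2333 [468.9433524  340.33921029 270.74167498] [[-0.587, 0.81, 0.011], [0.81, 0.587, -0.014], [-0.017, 0.001, -1.0]] [ 0.09  0.47 -1.11  1.65  0.46  1.31 -0.48]
[471.4, 341.3, 149] [278. 190.]
[471.4, 341.3, 101] [278. 176.]
[540, 195, 100] [249. 324.]
[540, 195, 15] [254. 283.]
[557, 380, 97] [376. 195.]
[621, 272, 97] [355. 310.]
[([261, 153, 44, 47, 1520], [281.7, 175.8]), ([238, 262, 36, 43, 927], [255.8, 280.3])]
```

Run:
```python
from plan import *
from h import *
import pickle
w=pickle.load(open("w5.pkl","rb"));F=pickle.load(open("f0.pkl","rb"))
g=cv2.cvtColor(w["color"],cv2.COLOR_RGB2HSV);m=cv2.inRange(g,(45,90,40),(85,255,255))
# flange ellipse from lower/upper extents
c=max(cv2.findContours(m,0,1)[0],key=cv2.contourArea);print(cv2.minEnclosingCircle(c),cv2.fitEllipse(cv2.convexHull(c)))
(u,v),_,_=cv2.fitEllipse(cv2.convexHull(c))
p=plane(w,u,v,98);print("flange",p);tp=[266.6+.2,257.8]
print(tri((w,u,v),(F["top"],266.9,257.8),(F["scene"],243.2,206.0)))
print("vial foot",plane(w,255.8,280.3,15))
# white-ish rim near the vial: pixels brighter than the wood
x0,y0=215,285;roi=g[y0:365,x0:290];mm=cv2.inRange(roi,(0,0,150),(180,70,255));ys,xs=np.nonzero(mm)
print(len(xs),xs.min()+x0,xs.max()+x0,ys.min()+y0,ys.max()+y0,np.percentile(xs,[5,95])+x0,np.percentile(ys,[5,95])+y0)
R1=R.from_quat(bot.state()["orientation"]);print(R1.inv().apply(p-bot.state()["tcp_pos"]).round(1))
```

```text
((281.5264587402344, 176.10581970214844), 23.156286239624023) ((281.66650390625, 176.06382751464844), (43.32435607910156, 45.604888916015625), 168.24057006835938)
flange [474.47772583 342.9018438   98.        ]
(array([472.90009508, 342.08941364,  94.90969798]), [2.0, 1.8, 1.6])
vial foot [539.86007989 200.21894907  15.        ]
805 233 270 285 339 [236. 267.] [295.6 336. ]
[  0.7   4.  171.7]
```

Run:
```python
from plan import *
t=np.arctan2(342.3,473.5)
for r in rows([473.5,342.3,112],down(t+np.pi/2),10)[::9]:print(np.round(r,4).tolist())
```

```text
[0.0001, 0.0003, 0.0158, 0.0001, 0.0015, 0.0002]
[-0.0001, 0.0003, 0.0158, 0.0001, 0.0015, 0.0002]
```

apply_moves(
  deltas=[
    {"x":0,"y":0.001,"z":0.01,"wx":0,"wy":0.005,"wz":0,"hand":1},
    {"x":0,"y":0.001,"z":0.018,"wx":0,"wy":0.005,"wz":0,"hand":1},
    {"x":0,"y":0.001,"z":0.018,"wx":0,"wy":0.005,"wz":0,"hand":1},
    {"x":0,"y":0,"z":0.018,"wx":0,"wy":0,"wz":0,"hand":1},
    {"x":0,"y":0,"z":0.018,"wx":0,"wy":0,"wz":0,"hand":1},
    {"x":0,"y":0,"z":0.018,"wx":0,"wy":0,"wz":0,"hand":1},
    {"x":0,"y":0,"z":0.018,"wx":0,"wy":0,"wz":0,"hand":1},
    {"x":0,"y":0,"z":0.018,"wx":0,"wy":0,"wz":0,"hand":1},
    {"x":0,"y":0,"z":0.018,"wx":0,"wy":0,"wz":0,"hand":1},
    {"x":0,"y":0,"z":0,"wx":0,"wy":0,"wz":0,"hand":1},
  ],
)

```text
clock: 7.12
tcp_pos: [470.1, 338.6, 113.4]
orientation: [0.455, 0.891, -0.003, -0.001]
contact_force: [-0.4, 0.0, -0.5]
width: 85.5
finger_force: 0.0
```

Run:
```python
from plan import *
from h import *
s=bot.state();print(s["tcp_pos"],s["contact_force"]);R1=R.from_quat(s["orientation"]);print(R1.as_matrix().round(3).tolist(),R1.inv().apply(np.array([473.5,342.3,112])-s["tcp_pos"]).round(1))
w=bot.grab_frame("wrist");m=cv2.inRange(cv2.cvtColor(w["color"],cv2.COLOR_RGB2HSV),(45,90,40),(85,255,255))
for c in cv2.findContours(m,0,1)[0]:
    if cv2.contourArea(c)>200:print(cv2.boundingRect(c),cv2.minEnclosingCircle(c))
o=R1.apply([[0,0,-19],[0,0,0]])+s["tcp_pos"];print([proj(w,x).round() for x in o],[proj(w,np.array([473.5,342.3,z])).round() for z in(149,101,80)])
```

```text
[470.1178107  338.63023941 113.40512918] [-0.41862336  0.02513045 -0.54239279]
[[-0.586, 0.81, -0.004], [0.81, 0.586, -0.004], [-0.001, -0.006, -1.0]] [1.  4.9 1.4]
(217, 345, 56, 53) ((244.90908813476562, 374.0), 30.53933334350586)
(261, 266, 44, 46) ((282.3784484863281, 288.7040100097656), 23.26968002319336)
(242, 204, 81, 72) ((281.72943115234375, 242.263916015625), 40.33425521850586)
[array([274., 275.]), array([274., 257.])] [array([285., 293.]), array([284., 245.]), array([283., 230.])]
```

apply_moves(
  deltas=[
    {"x":0.001,"y":0.002,"z":0,"wx":0,"wy":0,"wz":0,"hand":1},
    {"x":0,"y":0.0025,"z":0,"wx":0.004,"wy":0,"wz":0,"hand":1},
    {"x":0,"y":0,"z":0,"wx":0,"wy":0,"wz":0,"hand":0.6},
    {"x":0,"y":0,"z":0,"wx":0,"wy":0,"wz":0,"hand":0.4},
    {"x":0,"y":0,"z":0,"wx":0,"wy":0,"wz":0,"hand":0.3},
    {"x":0,"y":0,"z":0,"wx":0,"wy":0,"wz":0,"hand":0.25},
    {"x":0,"y":0,"z":0,"wx":0,"wy":0,"wz":0,"hand":0.1},
    {"x":0,"y":0,"z":0,"wx":0,"wy":0,"wz":0,"hand":0},
    {"x":0,"y":0,"z":0,"wx":0,"wy":0,"wz":0,"hand":0},
    {"x":0,"y":0,"z":0,"wx":0,"wy":0,"wz":0,"hand":0},
  ],
  force=50,
)

```text
clock: 8.0
tcp_pos: [474.9, 345.7, 116.5]
orientation: [0.455, 0.891, -0.001, -0.001]
contact_force: [-0.4, -1.4, 2.0]
width: 15.4
finger_force: 48.7
```

apply_moves(
  deltas=[
    {"x":0,"y":0,"z":-0.004,"wx":0,"wy":0,"wz":0,"hand":0},
    {"x":0,"y":0,"z":-0.01,"wx":0,"wy":0,"wz":0,"hand":0},
    {"x":0,"y":0,"z":-0.015,"wx":0,"wy":0,"wz":0,"hand":0},
    {"x":0,"y":0,"z":-0.015,"wx":0,"wy":0,"wz":0,"hand":0},
    {"x":0,"y":0,"z":-0.015,"wx":0,"wy":0,"wz":0,"hand":0},
    {"x":0,"y":0,"z":-0.015,"wx":0,"wy":0,"wz":0,"hand":0},
    {"x":0,"y":0,"z":-0.015,"wx":0,"wy":0,"wz":0,"hand":0},
    {"x":0,"y":0,"z":-0.015,"wx":0,"wy":0,"wz":0,"hand":0},
    {"x":0,"y":0,"z":-0.015,"wx":0,"wy":0,"wz":0,"hand":0},
    {"x":0,"y":0,"z":-0.01,"wx":0,"wy":0,"wz":0,"hand":0},
  ],
)

```text
clock: 8.83
tcp_pos: [475.9, 346.5, 248.3]
orientation: [0.455, 0.891, 0.0, -0.001]
contact_force: [0.0, 0.4, -0.2]
width: 15.3
finger_force: 48.7
```

```bash
cat > look.py <<'E'
from plan import *
from h import *
import pickle
s=bot.state();print(s["clock"],s["tcp_pos"],s["width"],s["finger_force"],s["contact_force"]);R1=R.from_quat(s["orientation"]);print(R1.as_matrix().round(3).tolist())
FR={n:bot.grab_frame(n) for n in("wrist","top","scene")};pickle.dump(FR,open("last.pkl","wb"))
for n in FR:
    m=cv2.inRange(cv2.cvtColor(FR[n]["color"],cv2.COLOR_RGB2HSV),(45,110,50),(85,255,255))
    for c in cv2.findContours(m,0,1)[0]:
        if cv2.contourArea(c)>25 and (n=="wrist" or (220<c[0][0][0]<360 and 120<c[0][0][1]<280)):print(n,cv2.boundingRect(c),np.round(c.reshape(-1,2).mean(0),1),cv2.contourArea(c))
    tc=s["tcp_pos"];print(n,"proj tcp, -29, tip",[proj(FR[n],tc-R1.apply([0,0,d])).round() if 0 else proj(FR[n],tc+R1.apply([0,0,d])).round() for d in(0,12,95)],"vial",proj(FR[n],np.array([540.,196,99])).round(),proj(FR[n],np.array([540.,196,15])).round())
E
python3 look.py
```

```text
8.8333 [475.8921969  346.52366196 248.25773946] 15.303596644137537 48.66107225418091 [ 0.04679135  0.36675112 -0.21663403]
[[-0.586, 0.81, -0.001], [0.81, 0.586, 0.001], [0.002, -0.0, -1.0]]
wrist (258, 269, 39, 45) [275.5 292.7] 1414.0
wrist (259, 261, 36, 13) [276.3 266.3] 150.5
wrist (259, 253, 34, 12) [275.3 258.1] 121.5
wrist (233, 208, 80, 59) [271.9 241.9] 2962.0
wrist proj tcp, -29, tip [array([274., 257.]), array([274., 247.]), array([275., 202.])] vial [239. 342.] [245. 297.]
top (325, 219, 17, 19) [331.4 229.9] 92.0
top proj tcp, -29, tip [array([261., 256.]), array([261., 256.]), array([263., 256.])] vial [341. 225.] [335. 228.]
scene (313, 228, 23, 20) [324.1 236.9] 293.5
scene (226, 134, 22, 22) [236.5 145.5] 295.0
scene proj tcp, -29, tip [array([236., 138.]), array([237., 144.]), array([240., 181.])] vial [328. 205.] [325. 234.]
```

apply_moves(
  deltas=[
    {"x":-0.01,"y":0.002,"z":0,"wx":0,"wy":0,"wz":0,"hand":0},
    {"x":-0.018,"y":0.002,"z":0,"wx":0,"wy":0,"wz":0,"hand":0},
    {"x":-0.022,"y":0.003,"z":0,"wx":0,"wy":0,"wz":0,"hand":0},
    {"x":-0.022,"y":0.003,"z":0,"wx":0,"wy":0,"wz":0,"hand":0},
    {"x":-0.022,"y":0.003,"z":0,"wx":0,"wy":0,"wz":0,"hand":0},
    {"x":-0.022,"y":0.003,"z":0,"wx":0,"wy":0,"wz":0,"hand":0},
    {"x":-0.022,"y":0.002,"z":0,"wx":0,"wy":0,"wz":0,"hand":0},
    {"x":-0.014,"y":0.002,"z":0,"wx":0,"wy":0,"wz":0,"hand":0},
    {"x":-0.005,"y":0,"z":0,"wx":0,"wy":0,"wz":0,"hand":0},
    {"x":0,"y":0,"z":0,"wx":0,"wy":0,"wz":0,"hand":0},
  ],
)

```text
clock: 9.82
tcp_pos: [584.5, 228.7, 244.0]
orientation: [0.456, 0.89, -0.002, -0.002]
contact_force: [0.5, 0.3, -0.7]
width: 15.2
finger_force: 48.7
```

```bash
python3 look.py
python3 - <<'E'
from h import *;import pickle
w=pickle.load(open("last.pkl","rb"))["wrist"]
g=cv2.cvtColor(w["color"],cv2.COLOR_RGB2HSV)
u,v=proj(w,np.array([540.,199,99])).astype(int);print(u,v)
roi=g[v-35:v+36,u-35:u+36];m=cv2.inRange(roi,(0,0,135),(180,80,255))
for y in range(0,71,3):print("".join("#" if m[y,x] else ("g" if 45<roi[y,x,0]<85 and roi[y,x,1]>90 else ".") for x in range(0,71,2)))
E
```

```text
9.8167 [584.48370229 228.65552713 243.97455883] 15.22913396962221 48.67474615573883 [ 0.4769652   0.31268559 -0.70595649]
[[-0.584, 0.812, -0.005], [0.812, 0.584, -0.001], [0.002, -0.005, -1.0]]
wrist (258, 269, 39, 45) [276.8 290.8] 1399.5
wrist (259, 261, 36, 13) [276.1 266.3] 147.0
wrist (259, 253, 34, 12) [275.5 258. ] 120.0
wrist (257, 246, 34, 14) [273.1 251. ] 106.0
wrist (234, 208, 78, 59) [271.7 239.1] 2845.0
wrist (202, 144, 46, 45) [227.5 163.4] 1005.0
wrist proj tcp, -29, tip [array([274., 257.]), array([274., 247.]), array([275., 202.])] vial [211. 186.] [225. 167.]
top (325, 219, 17, 20) [331.4 229.9] 94.0
top (324, 188, 18, 17) [331.4 197.9] 126.0
top proj tcp, -29, tip [array([335., 192.]), array([334., 193.]), array([328., 200.])] vial [341. 225.] [335. 228.]
scene (313, 228, 23, 20) [323.9 237.2] 290.5
scene proj tcp, -29, tip [array([327., 124.]), array([326., 130.]), array([322., 167.])] vial [328. 205.] [325. 234.]
213 183
#####.............ggggggggggggg.....
#####...........ggggggggggggggggg...
#####..........ggggggggggggggggggg..
#####........ggggggggggggggggggggg..
#####........gggggg#######ggggggggg.
#####........ggggg.gg.######ggggggg.
#####.......########.gggg####gggggg.
#####.....#############ggg###gggggg.
#####...#################gg.#gggggg.
#####..############ggg####gg#ggggg.#
#####..##############gg####ggggggg##
#####.#########.############ggggg.##
#####.###########.##########ggg.####
#####.######################gg.#####
####..######################.#######
####...#####################..######
####...####################...######
####....###################...#####.
####......###############.....#####.
####.......#############......#####.
####...........#####..##......#####.
.................######.......####..
..................###.........###...
..................###..........##..g
```

Run:
```python
from plan import *;from h import *;import pickle
w=pickle.load(open("last.pkl","rb"))["wrist"];p=plane(w,211.5,184,100);print(p,plane(w,225,166,15))
print(np.array(rows([p[0],p[1],242],down(np.deg2rad(125.75)),10))[[0,9]])
```

```text
[539.30296885 197.98530002 100.        ] [539.52464667 197.37684973  15.        ]
[[-0.0002 -0.0055  0.0003 -0.0003 -0.0002  0.0005]
 [-0.0002 -0.0055  0.0003 -0.0003 -0.0002  0.0005]]
```

apply_moves(
  deltas=[
    {"x":0,"y":-0.005,"z":0,"wx":-0.003,"wy":-0.002,"wz":0,"hand":0},
    {"x":0,"y":-0.009,"z":0,"wx":0,"wy":0,"wz":0,"hand":0},
    {"x":0,"y":-0.01,"z":0,"wx":0,"wy":0,"wz":0,"hand":0},
    {"x":-0.001,"y":-0.01,"z":0,"wx":0,"wy":0,"wz":0,"hand":0},
    {"x":-0.001,"y":-0.01,"z":0,"wx":0,"wy":0,"wz":0,"hand":0},
    {"x":0,"y":-0.007,"z":0,"wx":0,"wy":0,"wz":0,"hand":0},
    {"x":0,"y":-0.0035,"z":0,"wx":0,"wy":0,"wz":0,"hand":0},
    {"x":0,"y":0,"z":0,"wx":0,"wy":0,"wz":0,"hand":0},
    {"x":0,"y":0,"z":0,"wx":0,"wy":0,"wz":0,"hand":0},
    {"x":0,"y":0,"z":0,"wx":0,"wy":0,"wz":0,"hand":0},
  ],
)

```text
clock: 10.8
tcp_pos: [541.1, 196.9, 245.2]
orientation: [0.455, 0.89, 0.0, 0.0]
contact_force: [0.1, 0.1, -0.7]
width: 15.4
finger_force: 48.7
```

```bash
python3 look.py;python3 - <<'E'
from h import *;import pickle
# top & scene: flange centre estimates of held rod
from plan import *
s=bot.state();R1=R.from_quat(s["orientation"]);print(R1.inv().apply(np.array([539.4,197.8,242])-s["tcp_pos"]).round(1))
E
```

```text
10.8 [541.14121913 196.86597094 245.15413348] 15.426934438478593 48.69977295398712 [ 0.06719466  0.09991757 -0.72565959]
[[-0.586, 0.81, 0.001], [0.81, 0.586, 0.0], [-0.0, 0.0, -1.0]]
wrist (258, 269, 39, 45) [276.9 290.9] 1395.0
wrist (259, 261, 36, 13) [275.7 266.4] 146.0
wrist (259, 253, 34, 12) [275.5 258.1] 120.0
wrist (257, 246, 34, 14) [273.1 251.1] 102.0
wrist (234, 208, 78, 59) [271.7 239.1] 2848.5
wrist (268, 172, 13, 6) [274.  174.7] 42.0
wrist (252, 144, 45, 34) [274.8 159.8] 658.5
wrist proj tcp, -29, tip [array([274., 257.]), array([274., 247.]), array([275., 202.])] vial [273. 185.] [274. 166.]
top (325, 219, 17, 19) [331.4 229.9] 92.0
top (343, 211, 16, 20) [348.9 221.8] 128.5
top proj tcp, -29, tip [array([354., 219.]), array([353., 219.]), array([345., 223.])] vial [341. 225.] [335. 228.]
scene (313, 228, 24, 20) [323.9 237. ] 293.5
scene (323, 137, 24, 24) [334.7 148.6] 322.5
scene proj tcp, -29, tip [array([335., 142.]), array([335., 148.]), array([330., 185.])] vial [328. 205.] [325. 234.]
[ 1.5 -0.9  3. ]
```

apply_moves(
  deltas=[
    {"x":0.001,"y":-0.001,"z":0.01,"wx":0,"wy":0,"wz":0,"hand":0},
    {"x":0,"y":0,"z":0.01,"wx":0,"wy":0,"wz":0,"hand":0},
    {"x":0,"y":0,"z":0.01,"wx":0,"wy":0,"wz":0,"hand":0},
    {"x":0,"y":0,"z":0.008,"wx":0,"wy":0,"wz":0,"hand":0},
    {"x":0,"y":0,"z":0.006,"wx":0,"wy":0,"wz":0,"hand":0},
    {"x":0,"y":0,"z":0.006,"wx":0,"wy":0,"wz":0,"hand":0},
    {"x":0,"y":0,"z":0.006,"wx":0,"wy":0,"wz":0,"hand":0},
    {"x":0,"y":0,"z":0.004,"wx":0,"wy":0,"wz":0,"hand":0},
    {"x":0,"y":0,"z":0,"wx":0,"wy":0,"wz":0,"hand":0},
    {"x":0,"y":0,"z":0,"wx":0,"wy":0,"wz":0,"hand":0},
  ],
)

```text
clock: 11.78
tcp_pos: [539.5, 197.0, 185.0]
orientation: [0.455, 0.891, -0.0, 0.0]
contact_force: [0.3, -0.1, -0.8]
width: 15.5
finger_force: 48.7
```

```bash
python3 look.py
```

```text
11.7833 [539.47389319 196.99001471 185.02472342] 15.528613157932767 48.70322406291962 [ 0.27291314 -0.09181352 -0.76038964]
[[-0.586, 0.81, 0.0], [0.81, 0.586, -0.0], [-0.0, -0.0, -1.0]]
wrist (258, 269, 39, 45) [276.7 291.1] 1388.5
wrist (259, 261, 36, 13) [276.3 266.3] 147.5
wrist (259, 253, 34, 12) [275.3 258.1] 119.5
wrist (233, 208, 79, 59) [272.2 241.9] 2952.0
wrist (269, 190, 13, 5) [275.  191.9] 31.0
wrist (250, 153, 52, 41) [275.4 174.4] 1321.0
wrist proj tcp, -29, tip [array([274., 257.]), array([274., 247.]), array([275., 202.])] vial [275. 207.] [275. 180.]
top (325, 219, 17, 19) [331.4 229.9] 91.0
top (337, 217, 13, 17) [341.9 225.7] 81.0
top proj tcp, -29, tip [array([348., 222.]), array([347., 223.]), array([339., 226.])] vial [341. 225.] [335. 228.]
scene (313, 228, 23, 20) [323.8 237. ] 292.0
scene (320, 167, 24, 20) [332.2 177.3] 296.5
scene proj tcp, -29, tip [array([332., 170.]), array([331., 176.]), array([327., 208.])] vial [328. 205.] [325. 234.]
```

Tip is in the mouth with no contact, and the foot is centred under the tool. Lowering further.

apply_moves(
  deltas=[
    {"x":0,"y":0,"z":0.006,"wx":0,"wy":0,"wz":0,"hand":0},
    {"x":0,"y":0,"z":0.006,"wx":0,"wy":0,"wz":0,"hand":0},
    {"x":0,"y":0,"z":0.006,"wx":0,"wy":0,"wz":0,"hand":0},
    {"x":0,"y":0,"z":0.006,"wx":0,"wy":0,"wz":0,"hand":0},
    {"x":0,"y":0,"z":0.006,"wx":0,"wy":0,"wz":0,"hand":0},
    {"x":0,"y":0,"z":0.006,"wx":0,"wy":0,"wz":0,"hand":0},
    {"x":0,"y":0,"z":0.006,"wx":0,"wy":0,"wz":0,"hand":0},
    {"x":0,"y":0,"z":0.006,"wx":0,"wy":0,"wz":0,"hand":0},
    {"x":0,"y":0,"z":0.004,"wx":0,"wy":0,"wz":0,"hand":0},
    {"x":0,"y":0,"z":0,"wx":0,"wy":0,"wz":0,"hand":0},
  ],
)

```text
clock: 12.77
tcp_pos: [539.1, 196.6, 132.0]
orientation: [0.455, 0.891, -0.001, -0.0]
contact_force: [0.5, 0.6, -0.8]
width: 15.3
finger_force: 48.6
```

```bash
python3 look.py
```

```text
12.7667 [539.05892675 196.62685735 131.98639627] 15.325817369910942 48.626373410224915 [ 0.46942674  0.64674454 -0.78784313]
[[-0.586, 0.81, -0.001], [0.81, 0.586, -0.001], [-0.0, -0.001, -1.0]]
wrist (258, 269, 39, 45) [276.8 291.2] 1388.0
wrist (259, 261, 36, 13) [276.1 266.4] 150.0
wrist (259, 253, 34, 12) [275.5 258.1] 128.0
wrist (257, 246, 35, 14) [273.3 251.2] 105.5
wrist (234, 164, 79, 103) [274.2 218.4] 5014.0
wrist proj tcp, -29, tip [array([274., 257.]), array([274., 247.]), array([275., 202.])] vial [275. 234.] [276. 195.]
top (325, 219, 18, 20) [333.2 228.8] 209.0
top proj tcp, -29, tip [array([343., 225.]), array([342., 225.]), array([336., 228.])] vial [341. 225.] [335. 228.]
scene (313, 227, 23, 21) [323.8 237. ] 292.0
scene (319, 190, 21, 18) [329.1 199.2] 243.0
scene proj tcp, -29, tip [array([329., 193.]), array([329., 197.]), array([325., 227.])] vial [328. 205.] [325. 234.]
```

Good. About 10 mm remains; I'll step slowly and watch the force.

apply_moves(
  deltas=[
    {"x":0,"y":0,"z":0.0015,"wx":0,"wy":0,"wz":0,"hand":0},
    {"x":0,"y":0,"z":0.0015,"wx":0,"wy":0,"wz":0,"hand":0},
    {"x":0,"y":0,"z":0.0015,"wx":0,"wy":0,"wz":0,"hand":0},
    {"x":0,"y":0,"z":0.0015,"wx":0,"wy":0,"wz":0,"hand":0},
    {"x":0,"y":0,"z":0.001,"wx":0,"wy":0,"wz":0,"hand":0},
    {"x":0,"y":0,"z":0.001,"wx":0,"wy":0,"wz":0,"hand":0},
    {"x":0,"y":0,"z":0,"wx":0,"wy":0,"wz":0,"hand":0},
    {"x":0,"y":0,"z":0,"wx":0,"wy":0,"wz":0,"hand":0},
    {"x":0,"y":0,"z":0,"wx":0,"wy":0,"wz":0,"hand":0},
    {"x":0,"y":0,"z":0,"wx":0,"wy":0,"wz":0,"hand":0},
  ],
)

```text
clock: 13.75
tcp_pos: [539.5, 197.0, 125.1]
orientation: [0.455, 0.891, -0.0, 0.0]
contact_force: [-0.6, -0.0, -0.8]
width: 15.2
finger_force: 48.7
```

apply_moves(
  deltas=[
    {"x":0,"y":0,"z":0.001,"wx":0,"wy":0,"wz":0,"hand":0},
    {"x":0,"y":0,"z":0.001,"wx":0,"wy":0,"wz":0,"hand":0},
    {"x":0,"y":0,"z":0.001,"wx":0,"wy":0,"wz":0,"hand":0},
    {"x":0,"y":0,"z":0.001,"wx":0,"wy":0,"wz":0,"hand":0},
    {"x":0,"y":0,"z":0,"wx":0,"wy":0,"wz":0,"hand":0},
    {"x":0,"y":0,"z":0,"wx":0,"wy":0,"wz":0,"hand":0},
    {"x":0,"y":0,"z":0,"wx":0,"wy":0,"wz":0,"hand":0},
    {"x":0,"y":0,"z":0,"wx":0,"wy":0,"wz":0,"hand":0},
    {"x":0,"y":0,"z":0,"wx":0,"wy":0,"wz":0,"hand":0},
    {"x":0,"y":0,"z":0,"wx":0,"wy":0,"wz":0,"hand":0},
  ],
)

```text
clock: 14.58
tcp_pos: [539.9, 197.3, 121.8]
orientation: [0.455, 0.891, 0.0, 0.001]
contact_force: [-0.7, -1.4, 4.6]
width: 15.0
finger_force: 49.3
```

apply_moves(
  deltas=[
    {"x":0,"y":0,"z":0.001,"wx":0,"wy":0,"wz":0,"hand":0},
    {"x":0,"y":0,"z":0.001,"wx":0,"wy":0,"wz":0,"hand":0},
    {"x":0,"y":0,"z":0,"wx":0,"wy":0,"wz":0,"hand":0},
    {"x":0,"y":0,"z":0,"wx":0,"wy":0,"wz":0,"hand":0},
    {"x":0,"y":0,"z":0,"wx":0,"wy":0,"wz":0,"hand":0},
    {"x":0,"y":0,"z":0,"wx":0,"wy":0,"wz":0,"hand":0},
    {"x":0,"y":0,"z":0,"wx":0,"wy":0,"wz":0,"hand":0},
    {"x":0,"y":0,"z":0,"wx":0,"wy":0,"wz":0,"hand":0},
    {"x":0,"y":0,"z":0,"wx":0,"wy":0,"wz":0,"hand":0},
    {"x":0,"y":0,"z":0,"wx":0,"wy":0,"wz":0,"hand":0},
  ],
)

```text
clock: 15.42
tcp_pos: [541.1, 198.4, 121.5]
orientation: [0.455, 0.891, 0.002, 0.002]
contact_force: [-0.6, -1.1, 11.4]
width: 15.5
finger_force: 50.1
```

```bash
python3 look.py
```

```text
15.4167 [541.0996962  198.36999149 121.53635218] 15.472118393037286 50.114187598228455 [-0.60876169 -1.06983732 11.40898377]
[[-0.586, 0.81, 0.005], [0.81, 0.586, 0.001], [-0.002, 0.005, -1.0]]
wrist (258, 269, 39, 45) [276.7 291.2] 1382.5
wrist (259, 261, 36, 13) [276.1 266.4] 146.0
wrist (259, 253, 35, 14) [276.2 258.6] 130.5
wrist (234, 166, 79, 100) [272.1 222.6] 5445.0
wrist proj tcp, -29, tip [array([274., 257.]), array([274., 247.]), array([275., 202.])] vial [270. 241.] [271. 199.]
top (325, 219, 18, 19) [332.6 229.1] 181.0
top proj tcp, -29, tip [array([341., 224.]), array([340., 224.]), array([334., 227.])] vial [341. 225.] [335. 228.]
scene (313, 227, 23, 21) [323.9 236.7] 298.5
scene (320, 217, 13, 6) [325.8 219.6] 27.5
scene (318, 194, 21, 18) [327.9 202.9] 247.5
scene proj tcp, -29, tip [array([328., 196.]), array([328., 200.]), array([324., 229.])] vial [328. 205.] [325. 234.]
```

The rod hits a hard stop exactly at the expected height. Now I ease off, release and lift away.

apply_moves(
  deltas=[
    {"x":0,"y":0,"z":-0.001,"wx":0,"wy":0,"wz":0,"hand":0},
    {"x":0,"y":0,"z":-0.001,"wx":0,"wy":0,"wz":0,"hand":0},
    {"x":0,"y":0,"z":0,"wx":0,"wy":0,"wz":0,"hand":0.22},
    {"x":0,"y":0,"z":0,"wx":0,"wy":0,"wz":0,"hand":0.27},
    {"x":0,"y":0,"z":0,"wx":0,"wy":0,"wz":0,"hand":0.35},
    {"x":0,"y":0,"z":0,"wx":0,"wy":0,"wz":0,"hand":0.5},
    {"x":0,"y":0,"z":0,"wx":0,"wy":0,"wz":0,"hand":0.6},
    {"x":0,"y":0,"z":0,"wx":0,"wy":0,"wz":0,"hand":0.6},
    {"x":0,"y":0,"z":0,"wx":0,"wy":0,"wz":0,"hand":0.6},
    {"x":0,"y":0,"z":0,"wx":0,"wy":0,"wz":0,"hand":0.6},
  ],
  force=20,
)

```text
clock: 16.4
tcp_pos: [539.4, 196.9, 121.0]
orientation: [0.455, 0.891, -0.0, 0.0]
contact_force: [-0.8, 0.2, 0.8]
width: 51.0
finger_force: 0.0
```

apply_moves(
  deltas=[
    {"x":0,"y":0,"z":-0.005,"wx":0,"wy":0,"wz":0,"hand":0.6},
    {"x":0,"y":0,"z":-0.01,"wx":0,"wy":0,"wz":0,"hand":0.6},
    {"x":0,"y":0,"z":-0.015,"wx":0,"wy":0,"wz":0,"hand":0.6},
    {"x":0,"y":0,"z":-0.02,"wx":0,"wy":0,"wz":0,"hand":0.6},
    {"x":0,"y":0,"z":-0.02,"wx":0,"wy":0,"wz":0,"hand":0.6},
    {"x":0,"y":0,"z":-0.02,"wx":0,"wy":0,"wz":0,"hand":0.6},
    {"x":0,"y":0,"z":-0.02,"wx":0,"wy":0,"wz":0,"hand":0.6},
    {"x":0,"y":0,"z":-0.01,"wx":0,"wy":0,"wz":0,"hand":0.6},
    {"x":0,"y":0,"z":0,"wx":0,"wy":0,"wz":0,"hand":0.6},
    {"x":0,"y":0,"z":0,"wx":0,"wy":0,"wz":0,"hand":0.6},
  ],
)

```text
clock: 17.23
tcp_pos: [539.5, 197.0, 241.6]
orientation: [0.455, 0.891, 0.0, 0.001]
contact_force: [-0.3, -0.1, -0.7]
width: 51.1
finger_force: 0.0
```

```bash
python3 look.py
python3 - <<'E'
from h import *;import pickle
F=pickle.load(open("last.pkl","rb"))
for n in("top","scene"):
    f=F[n];print(n,"expect grip top, flange top",[proj(f,np.array([540.,197.,z])).round(1) for z in(154,106,15)])
    for k,(a,b) in dict(blue=(100,122),orange=(3,14)).items():print(k,[x for x in blobs(f["color"],a,b,110,50) if 220<x[1][0]<370 and 150<x[1][1]<290])
E
```

```text
17.2333 [539.51015439 196.96953529 241.62690348] 51.139873502924004 0.0 [-0.34086176 -0.13796837 -0.65956785]
[[-0.586, 0.81, 0.001], [0.81, 0.586, -0.001], [-0.001, 0.001, -1.0]]
wrist (249, 145, 50, 73) [274.  180.1] 2699.0
wrist proj tcp, -29, tip [array([274., 257.]), array([274., 247.]), array([275., 202.])] vial [275. 187.] [275. 168.]
top (325, 217, 28, 21) [338.5 226.6] 410.0
top proj tcp, -29, tip [array([354., 220.]), array([352., 220.]), array([344., 224.])] vial [341. 225.] [335. 228.]
scene (313, 228, 23, 20) [323.9 237.1] 289.5
scene (321, 218, 12, 6) [326.3 220.6] 25.5
scene (318, 183, 22, 31) [329.2 199. ] 339.0
scene proj tcp, -29, tip [array([335., 144.]), array([334., 150.]), array([330., 187.])] vial [328. 205.] [325. 234.]
top expect grip top, flange top [array([344.8, 223.4]), array([340.7, 225.2]), array([334.2, 228. ])]
blue [([243, 211, 20, 18, 110], [255.7, 222.2]), ([247, 213, 7, 7, 35], [250.3, 216.2])]
orange [([290, 184, 23, 19, 199], [299.6, 194.9]), ([299, 184, 9, 6, 38], [303.3, 186.7])]
scene expect grip top, flange top [array([330.2, 183.4]), array([327.9, 202.3]), array([324.1, 233.7])]
blue [([243, 185, 11, 5, 35], [248.1, 187.4]), ([240, 197, 9, 5, 23], [243.8, 199.0]), ([247, 196, 13, 18, 134], [254.4, 204.1])]
orange [([299, 177, 15, 10, 83], [306.0, 182.8]), ([293, 191, 25, 21, 331], [304.2, 201.6])]
```

```bash
python3 -c "
from cell import bot
print(bot.finish_job())"
```

```text
the job is handed in; nothing more can be done
None
```

The green rod is in the green vial, pushed down until it stopped at the height where the flange meets the rim, then released. The camera check showed the vial upright and the blue and orange vials where they were, and the job is handed in at about 17 s (no verdict was returned).

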